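Release the key left latched on the bench switch console

ROBOT

A 7-joint arm with a two-finger parallel gripper is mounted at the origin on the work surface. World frame = base frame: x ahead of the robot, y to its left, z up, the work surface at z = 0. Lengths are in m, angles in rad, forces in N, time in s.
With the tool pointing down it reaches from about 0.35 to 0.9 m from the base axis. Payload 8.1 kg.
Tool frame: the origin (TCP) lies between the finger pads; the fingertips stand 19 mm ahead of it and the grasp point (between the pads) is the TCP; y points along the fingers, x is the direction in which the jaws open and shut, and the axes are right-handed (so a half turn about y gives the same grasp; the last joint's range is limited). The gripper opens to 92 mm and grips with 3 to 60 N. Pads are 19 mm wide; open, the fingers measure 130 mm over their backs; the gripper's body (75 mm by 190 mm) begins 47 mm behind the grasp point.
Start: joints at [1.188, 0.434, 0.025, 1.573, -0.012, 1.134, -0.075], TCP at [0.173, -0.601, 0.214] pointing down, gripper open.
Joint ranges: [-2.62, 2.62], [-0.44, 2.09], [-1.27, 1.32], [0.08, 2.57], [-1.32, 4.46], [0.12, 2], [-2.74, 2.74]. Speed limits (rad/s): [2.22, 2.22, 3.01, 3.01, 3.14, 3.14, 3.14].

INTERFACE

Orientations are given as a rotation vector (axis times angle).
In Python, from cell import arm gives the robot as it stands.
- The arm moves only by the tool move_arm, never from a script. Its argument "series" is a list of rows, each an object of numbers: "x", "y", "z": the shift along the tool's x, y, z in cm; "rx", "ry", "rz": the turn, a rotation vector about the tool's x, y, z in rad. In form: [{"x": .., "y": .., "z": .., "rx": .., "ry": .., "rz": ..}, ...]. A call has 1 to 12 rows; each row shifts and turns the pose as measured when the row begins, along the tool's axes as they then stand; what a row does not reach is not made up. A row lasts 1/8 s, in which the tool goes at most 62.5 mm and 10.7 degrees, less where a joint would pass 70% of its speed; a pose out of reach is approached as far as the arm can. A call is refused whole if a number of a shift passes 6.25 or a number of a turn 0.188, either way. A call with a gripper value outside its range is refused whole. "jaw" is the finger opening in cm, from 0 to 9.18, set as the call begins (left out, the last holds). The fingers move at their own pace and stop on an object; "newtons" is the grip in N (left out, the last holds). Time passes only in rows, so rows that do not move let the fingers close. It gives the time, the measured TCP pose, the force and the opening at its end, in the units of the state.
- arm.observe(): the state, without advancing time (a new reading comes with each control period).
- arm.get_image(name): name is "side" or "top"; returns the picture (420x560x3 uint8, blue, green, red); there is no depth.
- arm.camera_params(name): a dict with "K" (3x3 intrinsics, pixels), "k1" (the pictures are not rectified: a ray, as slopes to the right and down, at radius r is drawn at 1 + k1 r^2 times it, then the intrinsics apply), "R" (3x3) and "t" (3): a world point X has camera coordinates R X + t. Camera axes: x right, y down, z forward; pixel columns grow to the right and rows downward; lengths in m; the calibration is good to about 2 mm. A picture is of the moment at which its call begins. camera_params takes no time and is no camera call.
- arm.sign_off(): hands the job in, once; it reports no verdict.
The state is a dict: "clock": time; "joints": joint angles; "dq": joint speeds; "joint_efforts": joint torques, N m; "position": TCP position; "ee_rot": TCP orientation; "force": force on the tool from outside, world axes, zero at the start; "ft_torque": the same for the moment, N m; "width": opening from 0.0 (shut) to 1.0 (fully open).
Only numpy, scipy, OpenCV 4.12 (cv2) and the standard library are available. Lean on these libraries where they do the work, as an engineer would, in place of code of your own. Each camera call takes 0.05 s, during which the arm holds its last target.

TASK

One of the four identical push keys on the bench's switch console was left latched down, so its machine is still on. Find it, by tapping the keys lightly if you like, and press that key to the bottom with a fingertip so that it releases and springs fully up. Do not press any of the other keys down, which would start its machine, and leave the things lying around where they are.

Things in the scene. Friction and masses are not known exactly. Their poses are not given: they have to be found in the camera images.
- console: the grey switch console, screwed to the bench: a box 150 mm deep (its x), 270 mm long (its y), 45 mm high. Origin: centre of its underside on the bench. The four key centres lie on a line 22 mm to its +x side of the centre, at y = -90, -30, +30 and +90 mm; which numbered key sits at which place changes from run to run. A black frame 3 mm high surrounds each key; the strip from x = -23 to -67 mm is a flat ledge on which small things stand
- key_1_top (a point): centre of the top face of key 1, one of four identical keys: light grey rectangular push key, 36 mm front to back by 30 mm across, its top 16 mm above the console's top when up, about 4.5 mm lower when latched down. It moves with the key; its x axis points to the back of the console
- key_1 (a joint): how far key 1 is down, in m: 0 is up, about 0.0045 is latched down, 0.009 is the bottom stop. A spring pushes it up: about 2.5 N before an up key starts to move, 4 N at the latched depth, 5 to 6 N at the bottom. The latched key lets go when it is pushed on to the bottom stop and then let up; a touch under 2 N hardly moves any key. A key that was up springs back by itself
- key_2_top (a point): centre of the top face of key 2, one of four identical keys: light grey rectangular push key, 36 mm front to back by 30 mm across, its top 16 mm above the console's top when up, about 4.5 mm lower when latched down. It moves with the key; its x axis points to the back of the console
- key_2 (a joint): how far key 2 is down, in m: 0 is up, about 0.0045 is latched down, 0.009 is the bottom stop. A spring pushes it up: about 2.5 N before an up key starts to move, 4 N at the latched depth, 5 to 6 N at the bottom. The latched key lets go when it is pushed on to the bottom stop and then let up; a touch under 2 N hardly moves any key. A key that was up springs back by itself
- key_3_top (a point): centre of the top face of key 3, one of four identical keys: light grey rectangular push key, 36 mm front to back by 30 mm across, its top 16 mm above the console's top when up, about 4.5 mm lower when latched down. It moves with the key; its x axis points to the back of the console
- key_3 (a joint): how far key 3 is down, in m: 0 is up, about 0.0045 is latched down, 0.009 is the bottom stop. A spring pushes it up: about 2.5 N before an up key starts to move, 4 N at the latched depth, 5 to 6 N at the bottom. The latched key lets go when it is pushed on to the bottom stop and then let up; a touch under 2 N hardly moves any key. A key that was up springs back by itself
- key_4_top (a point): centre of the top face of key 4, one of four identical keys: light grey rectangular push key, 36 mm front to back by 30 mm across, its top 16 mm above the console's top when up, about 4.5 mm lower when latched down. It moves with the key; its x axis points to the back of the console
- key_4 (a joint): how far key 4 is down, in m: 0 is up, about 0.0045 is latched down, 0.009 is the bottom stop. A spring pushes it up: about 2.5 N before an up key starts to move, 4 N at the latched depth, 5 to 6 N at the bottom. The latched key lets go when it is pushed on to the bottom stop and then let up; a touch under 2 N hardly moves any key. A key that was up springs back by itself
- socket: bystander, to be left alone: steel socket 26 mm across, 34 mm high, standing on the console's ledge; origin at the underside
- bolt: bystander, to be left alone: dark bolt 33 mm high, standing on its 24 mm head on the console's ledge; origin at the underside
- wrench: bystander, to be left alone: steel wrench 170 mm long lying on the bench; origin at the underside
- screwdriver: bystander, to be left alone: screwdriver 200 mm long lying on the bench; origin at the underside
- spray_can: bystander, to be left alone: standing white and green can, 54 mm across, 170 mm high; origin at the underside
- tin: bystander, to be left alone: open steel cup, 72 mm across, 70 mm high; origin at the underside
- oil_stone: bystander, to be left alone: brick-red sharpening stone 150 x 50 x 25 mm lying on the bench; origin at the underside

How it is judged:
By the outcome, as a careful person would: the job done as asked, in the order asked, and still so for the second after the job is handed in, with the robot touching nothing.
It also fails if it takes over 48 s, if anything falls off the work surface, if the arm or the gripper's body presses on something with over 40 N, if the wrist force passes 120 N, or if a joint passes its speed limit or range.

## Working session

There is one attempt and no reset: what is moved stays moved. The work goes in short steps, Python scripts to look and compute and a tool call to move; the robot and the scene stay as the last step left them, time stands still between calls to the robot, and variables do not carry over. Pictures are saved under pics/ and viewed, and the job is handed in when it is done.

Besides the shell and the picture viewer there is one more tool, called by a JSON object that holds its "name" and its "arguments". move_arm: Moves the arm, as the interface text tells. Its arguments: {"type":"object","properties":{"series":{"type":"array","items":{"type":"object","properties":{"x":{"type":"number"},"y":{"type":"number"},"z":{"type":"number"},"rx":{"type":"number"},"ry":{"type":"number"},"rz":{"type":"number"}}}},"jaw":{"type":"number"},"newtons":{"type":"number"}},"required":["series"]}

```bash
mkdir -p pics; python3 - <<'E'
from cell import arm
import cv2
for n in("side","top"):
    im=arm.get_image(n);cv2.imwrite(f"pics/{n}0.png",im)
    p=arm.camera_params(n);print(n,p)
print(arm.observe())
E
```

```text
side {'K': array([[403.08648152,   0.        , 280.26457558],
       [  0.        , 403.08648152, 202.30496409],
       [  0.        ,   0.        ,   1.        ]]), 'k1': -0.08964229930281664, 'R': array([[-0.97539337, -0.22019933, -0.01095621],
       [-0.11554698,  0.55288498, -0.8252073 ],
       [ 0.18776762, -0.80363577, -0.56472371]]), 't': array([0.48761979, 0.11486047, 0.98185631])}
top {'K': array([[429.60914265,   0.        , 283.97188651],
       [  0.        , 429.60914265, 210.68497592],
       [  0.        ,   0.        ,   1.        ]]), 'k1': -0.0035019807823824054, 'R': array([[-0.00343876, -0.99994058, -0.01034491],
       [-0.99817407,  0.00405617, -0.06026669],
       [ 0.06030507,  0.01011878, -0.9981287 ]]), 't': array([0.00424491, 0.49692646, 1.08244143])}
{'clock': 0.1, 'joints': array([ 1.18839638,  0.43513495,  0.02498044,  1.57399659, -0.01157835,
        1.13401444, -0.07508492]), 'dq': array([ 0.00012319, -0.00214   , -0.00160922, -0.00218673, -0.00021772,
        0.00146073, -0.00066749]), 'joint_efforts': array([ 2.96110942e-03, -6.69123888e+01,  9.87967327e-01, -3.15144753e+01,
       -6.05280348e-02,  3.74059018e-02,  4.13199314e-05]), 'position': array([ 0.17240664, -0.60025388,  0.21293865]), 'ee_rot': array([-1.32790125,  1.00158739, -0.99957614]), 'force': array([-0.64927211, -0.10738699, -0.58341069]), 'ft_torque': array([-0.06389967, -0.04606325,  0.01873276]), 'width': 1.0004277812014377}
```

View pics/side0.png

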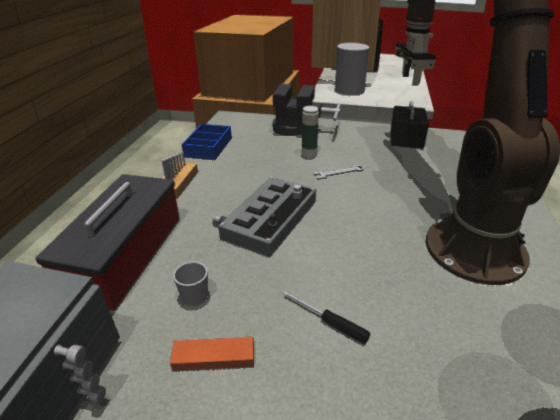

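View pics/top0.png

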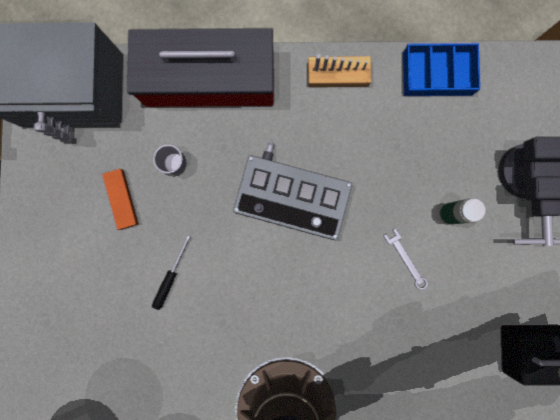

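```bash
python3 - <<'E'
import cv2
a=cv2.imread("pics/top0.png")[135:255,220:370];cv2.imwrite("pics/topc.png",cv2.resize(a,None,fx=5,fy=5,interpolation=cv2.INTER_CUBIC))
a=cv2.imread("pics/side0.png")[165:265,200:330];cv2.imwrite("pics/sidec.png",cv2.resize(a,None,fx=6,fy=6,interpolation=cv2.INTER_CUBIC))
E
```

```text
(no output)
```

View pics/topc.png

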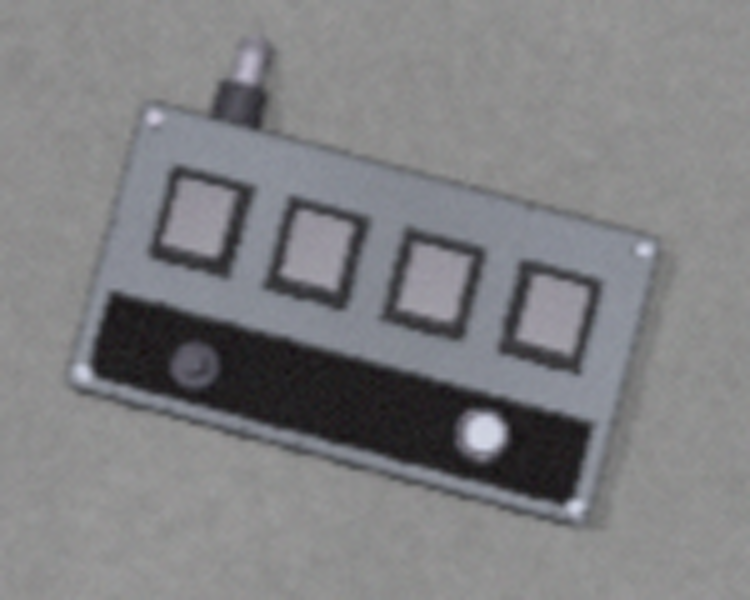

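View pics/sidec.png

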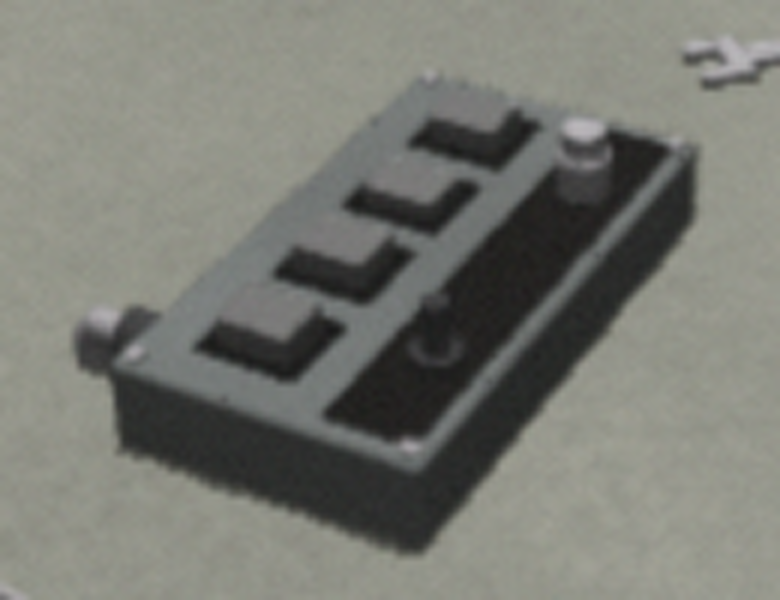

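```bash
cat > h.py <<'E'
import numpy as np
from cell import arm
from scipy.spatial.transform import Rotation as Rn
from scipy.optimize import least_squares
def proj(n,X):
    p=arm.camera_params(n);c=np.atleast_2d(X)@np.array(p["R"]).T+p["t"]
    s=c[:,:2]/c[:,2:];r2=(s**2).sum(1,keepdims=True);s=s*(1+p["k1"]*r2)
    return s@p["K"][:2,:2].T+p["K"][:2,2]
def con(q,L):
    x,y,a=q;L=np.atleast_2d(L);c,s=np.cos(a),np.sin(a)
    return np.c_[x+c*L[:,0]-s*L[:,1],y+s*L[:,0]+c*L[:,1],L[:,2]]
E
python3 - <<'E'
from h import *
C=np.array([[.075,.135,.045],[.075,-.135,.045],[-.075,-.135,.045],[-.075,.135,.045]])
ut=np.array([[148,103],[657,237],[580,522],[72,385]])/5+[220-.4,135-.4]
us=np.array([[112,362],[425,72],[697,148],[418,465]])/6+[200-.4,165-.4]
for w in((1,0),(0,1),(1,1)):
    f=lambda q:np.r_[w[0]*(proj("top",con(q,C))-ut).ravel(),w[1]*(proj("side",con(q,C))-us).ravel()]
    s=least_squares(f,[.5,-.03,-.25]);print(s.x,np.abs(s.fun).max())
q=s.x
ys=[.09,.03,-.03,-.09]
for y in ys:
  for z in(.061,.0565):
    P=con(q,[[.022,y,z]]);print(P.round(4),((proj("side",P)-[199.6,164.6])*6).round(0),((proj("top",P)-[219.6,134.6])*5).round(0))
  K=[[.022+a,y+b,z] for z in (.061,.0565) for a,b in((.018,.015),(.018,-.015),(-.018,-.015),(-.018,.015))]
  print(((proj("side",con(q,K))-[199.6,164.6])*6).round(0).tolist())
o=arm.observe();print(Rn.from_rotvec(o["ee_rot"]).as_matrix().round(3))
E
```

```text
[ 0.52973607 -0.01878445 -0.26618543] 1.9277425565063027
[ 0.53060593 -0.01492636 -0.27001349] 1.2101967546267076
[ 0.53038788 -0.01773751 -0.2680325 ] 2.3738011094226863
[[0.5754 0.0632 0.061 ]] [[272. 306.]] [[197. 216.]]
[[0.5754 0.0632 0.0565]] [[272. 314.]] [[197. 217.]]
[[216.0, 313.0], [255.0, 275.0], [327.0, 298.0], [289.0, 337.0], [216.0, 322.0], [255.0, 284.0], [328.0, 307.0], [290.0, 346.0]]
[[0.5595 0.0054 0.061 ]] [[346. 233.]] [[314. 248.]]
[[0.5595 0.0054 0.0565]] [[346. 241.]] [[315. 249.]]
[[292.0, 239.0], [328.0, 205.0], [399.0, 226.0], [364.0, 261.0], [293.0, 248.0], [328.0, 213.0], [399.0, 235.0], [364.0, 270.0]]
[[ 0.5437 -0.0525  0.061 ]] [[414. 166.]] [[432. 279.]]
[[ 0.5437 -0.0525  0.0565]] [[414. 174.]] [[432. 280.]]
[[362.0, 172.0], [396.0, 140.0], [464.0, 160.0], [432.0, 192.0], [363.0, 180.0], [396.0, 148.0], [465.0, 168.0], [433.0, 201.0]]
[[ 0.5278 -0.1104  0.061 ]] [[476. 104.]] [[551. 311.]]
[[ 0.5278 -0.1104  0.0565]] [[477. 112.]] [[550. 312.]]
[[427.0, 110.0], [458.0, 80.0], [525.0, 98.0], [495.0, 128.0], [428.0, 118.0], [458.0, 88.0], [525.0, 106.0], [496.0, 136.0]]
[[ 0.276 -0.001  0.961]
 [-0.961  0.001  0.276]
 [-0.001 -1.    -0.   ]]
```

```bash
python3 - <<'E'
import cv2
a=cv2.imread("pics/side0.png")
r=[a[200:232,228:262],a[188:220,241:275],a[177:209,253:287],a[166:198,263:297]]
import numpy as np
z=[cv2.convertScaleAbs(cv2.resize(i,None,fx=11,fy=9.0,interpolation=cv2.INTER_CUBIC),alpha=1.6) for i in r]
cv2.imwrite("pics/keys.png",np.vstack([np.hstack(z[:2]),np.hstack(z[2:])]))
E
```

```text
(no output)
```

View pics/keys.png

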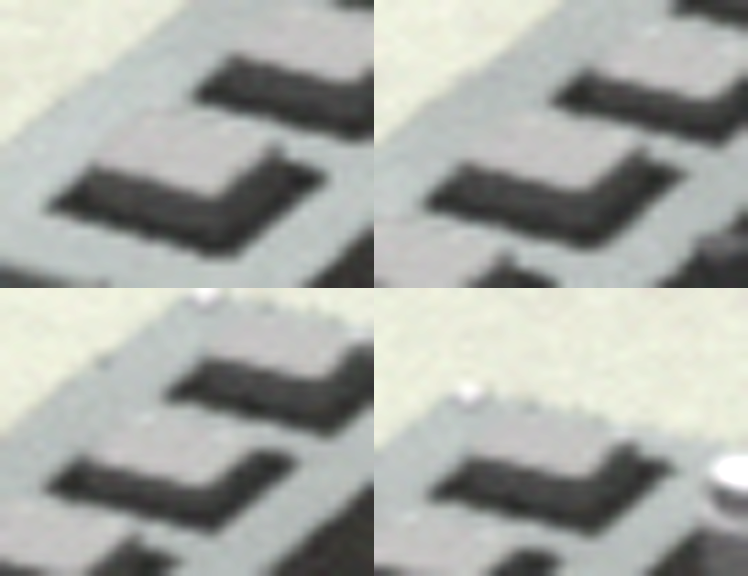

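```bash
cat >> h.py <<'E'
def plan(tx,ty,tz,n,ang=-0.268):
    o=arm.observe();p=np.array(o["position"]);R=Rn.from_rotvec(o["ee_rot"]);T=np.array([tx,ty,tz])
    c,s=np.cos(ang),np.sin(ang)
    Rt=Rn.from_matrix(np.array([[c,0,-s],[s,0,c],[0,-1,0]]))
    print("pos",p.round(4),"F",np.round(o["force"],2),"w",o["width"],"clk",o["clock"])
    rv=(R.inv()*Rt).as_rotvec()
    for i in range(n):
        d=R.inv().apply((T-p)/n)*100
        print(dict(zip(("x","y","z","rx","ry","rz"),np.r_[d.round(2),(rv/n).round(3)].tolist())))
        R=R*Rn.from_rotvec(rv/n)
E
python3 -c "
from h import *
plan(.542,-.0525,.2,12)
P=con([.5304,-.0177,-.268],[[.022,y,.06] for y in (.09,.03,-.03,-.09)]);print(P)"
```

```text
pos [ 0.1724 -0.6003  0.2129] F [-0.65 -0.11 -0.58] w 1.0004277812014377 clk 0.1
{'x': -3.54, 'y': 0.11, 'z': 4.22, 'rx': -0.0, 'ry': -0.085, 'rz': -0.0}
{'x': -3.16, 'y': 0.11, 'z': 4.51, 'rx': -0.0, 'ry': -0.085, 'rz': -0.0}
{'x': -2.77, 'y': 0.11, 'z': 4.76, 'rx': -0.0, 'ry': -0.085, 'rz': -0.0}
{'x': -2.35, 'y': 0.11, 'z': 4.98, 'rx': -0.0, 'ry': -0.085, 'rz': -0.0}
{'x': -1.92, 'y': 0.11, 'z': 5.16, 'rx': -0.0, 'ry': -0.085, 'rz': -0.0}
{'x': -1.48, 'y': 0.11, 'z': 5.31, 'rx': -0.0, 'ry': -0.085, 'rz': -0.0}
{'x': -1.02, 'y': 0.11, 'z': 5.41, 'rx': -0.0, 'ry': -0.085, 'rz': -0.0}
{'x': -0.55, 'y': 0.11, 'z': 5.48, 'rx': -0.0, 'ry': -0.085, 'rz': -0.0}
{'x': -0.08, 'y': 0.11, 'z': 5.51, 'rx': -0.0, 'ry': -0.085, 'rz': -0.0}
{'x': 0.38, 'y': 0.11, 'z': 5.49, 'rx': -0.0, 'ry': -0.085, 'rz': -0.0}
{'x': 0.85, 'y': 0.11, 'z': 5.44, 'rx': -0.0, 'ry': -0.085, 'rz': -0.0}
{'x': 1.31, 'y': 0.11, 'z': 5.35, 'rx': -0.0, 'ry': -0.085, 'rz': -0.0}
[[ 0.57544696  0.06326154  0.06      ]
 [ 0.55955875  0.0054034   0.06      ]
 [ 0.54367055 -0.05245475  0.06      ]
 [ 0.52778235 -0.11031289  0.06      ]]
```

{"name": "move_arm", "arguments": {"series": [{"x": -3.5,"z": 4.2,"ry": -0.085},{"x": -3.2,"z": 4.5,"ry": -0.085},{"x": -2.8,"z": 4.8,"ry": -0.085},{"x": -2.4,"z": 5.0,"ry": -0.085},{"x": -1.9,"z": 5.2,"ry": -0.085},{"x": -1.5,"z": 5.3,"ry": -0.085},{"x": -1.0,"z": 5.4,"ry": -0.085},{"x": -0.5,"z": 5.5,"ry": -0.085},{"x": -0.1,"z": 5.5,"ry": -0.085},{"x": 0.4,"z": 5.5,"ry": -0.085},{"x": 0.8,"z": 5.4,"ry": -0.085},{"x": 1.3,"z": 5.3,"ry": -0.085}], "jaw": 0, "newtons": 10}}

```text
invalid input
```

```bash
python3 -c "
from h import *
plan(.542,-.0525,.14,5)"
```

```text
pos [ 0.1724 -0.6003  0.2129] F [-0.65 -0.11 -0.58] w 1.0004277812014377 clk 0.1
{'x': -8.49, 'y': 1.47, 'z': 10.13, 'rx': -0.0, 'ry': -0.205, 'rz': -0.0}
{'x': -6.25, 'y': 1.47, 'z': 11.64, 'rx': -0.0, 'ry': -0.205, 'rz': -0.0}
{'x': -3.76, 'y': 1.46, 'z': 12.67, 'rx': -0.0, 'ry': -0.205, 'rz': -0.0}
{'x': -1.1, 'y': 1.46, 'z': 13.17, 'rx': -0.0, 'ry': -0.205, 'rz': -0.0}
{'x': 1.6, 'y': 1.46, 'z': 13.12, 'rx': -0.0, 'ry': -0.205, 'rz': -0.0}
```

{"name": "move_arm", "arguments": {"series": [{"x": -3.5,"y": 0,"z": 4.2,"rx": 0,"ry": -0.085,"rz": 0},{"x": -3.2,"y": 0,"z": 4.5,"rx": 0,"ry": -0.085,"rz": 0},{"x": -2.8,"y": 0,"z": 4.8,"rx": 0,"ry": -0.085,"rz": 0},{"x": -2.4,"y": 0,"z": 5.0,"rx": 0,"ry": -0.085,"rz": 0},{"x": -1.9,"y": 0,"z": 5.2,"rx": 0,"ry": -0.085,"rz": 0},{"x": -1.5,"y": 0,"z": 5.3,"rx": 0,"ry": -0.085,"rz": 0},{"x": -1.0,"y": 0,"z": 5.4,"rx": 0,"ry": -0.085,"rz": 0},{"x": -0.5,"y": 0,"z": 5.5,"rx": 0,"ry": -0.085,"rz": 0},{"x": -0.1,"y": 0,"z": 5.5,"rx": 0,"ry": -0.085,"rz": 0},{"x": 0.4,"y": 0,"z": 5.5,"rx": 0,"ry": -0.085,"rz": 0},{"x": 0.8,"y": 0,"z": 5.4,"rx": 0,"ry": -0.085,"rz": 0},{"x": 1.3,"y": 0,"z": 5.3,"rx": 0,"ry": -0.085,"rz": 0}], "jaw": 0, "newtons": 10}}

```text
clock: 1.6
position: [0.5422, -0.0351, 0.2096]
ee_rot: [-1.561, 0.199, -0.191]
force: [0.1, -0.0, 0.4]
width: 0.004
```

```bash
python3 -c "
from h import *
plan(.542,-.0525,.14,5)"
```

```text
pos [ 0.5422 -0.0351  0.2096] F [ 0.13 -0.01  0.4 ] w 0.003846056767487126 clk 1.6
{'x': 0.09, 'y': 1.39, 'z': -0.34, 'rx': 0.0, 'ry': 0.004, 'rz': -0.001}
{'x': 0.09, 'y': 1.39, 'z': -0.34, 'rx': 0.0, 'ry': 0.004, 'rz': -0.001}
{'x': 0.09, 'y': 1.39, 'z': -0.34, 'rx': 0.0, 'ry': 0.004, 'rz': -0.001}
{'x': 0.09, 'y': 1.39, 'z': -0.34, 'rx': 0.0, 'ry': 0.004, 'rz': -0.001}
{'x': 0.09, 'y': 1.39, 'z': -0.34, 'rx': 0.0, 'ry': 0.004, 'rz': -0.001}
```

{"name": "move_arm", "arguments": {"series": [{"x": 0.1,"y": 1.7,"z": -0.4,"rx": 0,"ry": 0.005,"rz": 0},{"x": 0.1,"y": 1.7,"z": -0.4,"rx": 0,"ry": 0.005,"rz": 0},{"x": 0.1,"y": 1.7,"z": -0.4,"rx": 0,"ry": 0.005,"rz": 0},{"x": 0.1,"y": 1.7,"z": -0.3,"rx": 0,"ry": 0.005,"rz": 0},{"x": 0.1,"y": 1.7,"z": -0.3,"rx": 0,"ry": 0,"rz": 0},{"x": 0,"y": 1.7,"z": 0,"rx": 0,"ry": 0,"rz": 0},{"x": 0,"y": 0,"z": 0,"rx": 0,"ry": 0,"rz": 0}]}}

```text
clock: 2.48
position: [0.5397, -0.0535, 0.1003]
ee_rot: [-1.56, 0.217, -0.201]
force: [-0.8, -0.1, 0.6]
width: 0.006
```

```bash
python3 -c "
from h import *
plan(.542,-.0525,.09,1)
import cv2
for n,s in(('side',(165,265,200,330)),('top',(135,255,220,370))):
    cv2.imwrite(f'pics/{n}1.png',cv2.resize(arm.get_image(n)[s[0]-25:s[1],s[2]:s[3]],None,fx=4,fy=4,interpolation=2))
"
```

```text
pos [ 0.5397 -0.0535  0.1003] F [-0.78 -0.15  0.6 ] w 0.006430505685856319 clk 2.475
{'x': 0.21, 'y': 1.03, 'z': 0.16, 'rx': 0.001, 'ry': 0.002, 'rz': -0.01}
```

View pics/side1.png

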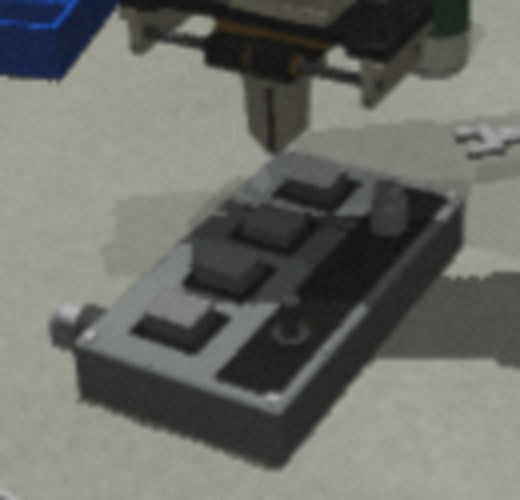

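{"name": "move_arm", "arguments": {"series": [{"x": 0.2,"y": 0.9,"z": 0.1,"rx": 0,"ry": 0,"rz": -0.01},{"x": 0,"y": 0.8,"z": 0,"rx": 0,"ry": 0,"rz": 0},{"x": 0,"y": 0,"z": 0,"rx": 0,"ry": 0,"rz": 0}]}}

```text
clock: 2.95
position: [0.5441, -0.0527, 0.0849]
ee_rot: [-1.561, 0.205, -0.213]
force: [-0.1, -0.2, 0.2]
width: 0.005
```

{"name": "move_arm", "arguments": {"series": [{"x": 0,"y": 0.2,"z": 0,"rx": 0,"ry": 0,"rz": 0},{"x": 0,"y": 0.1,"z": 0,"rx": 0,"ry": 0,"rz": 0}]}}

```text
clock: 3.2
position: [0.5444, -0.0526, 0.082]
ee_rot: [-1.561, 0.204, -0.213]
force: [-0.8, 0.3, -0.1]
width: 0.005
```

{"name": "move_arm", "arguments": {"series": [{"x": 0,"y": 0.1,"z": 0,"rx": 0,"ry": 0,"rz": 0}]}}

```text
clock: 3.32
position: [0.5445, -0.0526, 0.0811]
ee_rot: [-1.561, 0.204, -0.213]
force: [-0.5, -0.2, -1.0]
width: 0.003
```

{"name": "move_arm", "arguments": {"series": [{"x": 0,"y": 0.1,"z": 0,"rx": 0,"ry": 0,"rz": 0}]}}

```text
clock: 3.45
position: [0.5446, -0.0526, 0.0801]
ee_rot: [-1.561, 0.204, -0.213]
force: [-0.3, -0.7, -0.2]
width: 0.009
```

{"name": "move_arm", "arguments": {"series": [{"x": 0,"y": 0.1,"z": 0,"rx": 0,"ry": 0,"rz": 0}]}}

```text
clock: 3.58
position: [0.5446, -0.0526, 0.0791]
ee_rot: [-1.561, 0.204, -0.213]
force: [0.1, -0.1, 1.2]
width: 0.009
```

{"name": "move_arm", "arguments": {"series": [{"x": 0,"y": 0.05,"z": 0,"rx": 0,"ry": 0,"rz": 0}]}}

```text
clock: 3.7
position: [0.5446, -0.0526, 0.0785]
ee_rot: [-1.561, 0.204, -0.213]
force: [0.0, 0.2, 0.3]
width: 0.007
```

{"name": "move_arm", "arguments": {"series": [{"x": 0,"y": 0.05,"z": 0,"rx": 0,"ry": 0,"rz": 0}]}}

```text
clock: 3.82
position: [0.5446, -0.0526, 0.078]
ee_rot: [-1.561, 0.204, -0.213]
force: [-0.5, 1.1, 0.1]
width: 0.003
```

{"name": "move_arm", "arguments": {"series": [{"x": 0,"y": 0.05,"z": 0,"rx": 0,"ry": 0,"rz": 0}]}}

```text
clock: 3.95
position: [0.5447, -0.0527, 0.0775]
ee_rot: [-1.561, 0.204, -0.214]
force: [0.5, -0.4, -0.9]
width: 0.005
```

{"name": "move_arm", "arguments": {"series": [{"x": 0,"y": 0.05,"z": 0,"rx": 0,"ry": 0,"rz": 0}]}}

```text
clock: 4.08
position: [0.5447, -0.0526, 0.0769]
ee_rot: [-1.561, 0.204, -0.214]
force: [-0.1, -0.3, 0.1]
width: 0.006
```

{"name": "move_arm", "arguments": {"series": [{"x": 0,"y": 0.05,"z": 0,"rx": 0,"ry": 0,"rz": 0}]}}

```text
clock: 4.2
position: [0.5446, -0.0526, 0.0764]
ee_rot: [-1.561, 0.204, -0.213]
force: [-0.3, -0.2, -0.2]
width: 0.007
```

{"name": "move_arm", "arguments": {"series": [{"x": 0,"y": 0.05,"z": 0,"rx": 0,"ry": 0,"rz": 0}]}}

```text
clock: 4.32
position: [0.5447, -0.0527, 0.0759]
ee_rot: [-1.561, 0.204, -0.214]
force: [-0.1, -0.7, 0.6]
width: 0.001
```

{"name": "move_arm", "arguments": {"series": [{"x": 0,"y": 0.05,"z": 0,"rx": 0,"ry": 0,"rz": 0}]}}

```text
clock: 4.45
position: [0.5447, -0.0527, 0.0753]
ee_rot: [-1.561, 0.204, -0.214]
force: [-0.1, 0.5, 0.4]
width: 0.004
```

{"name": "move_arm", "arguments": {"series": [{"x": 0,"y": 0.04,"z": 0,"rx": 0,"ry": 0,"rz": 0}]}}

```text
clock: 4.58
position: [0.5447, -0.0526, 0.0749]
ee_rot: [-1.561, 0.204, -0.214]
force: [0.4, 0.4, 0.2]
width: 0.01
```

{"name": "move_arm", "arguments": {"series": [{"x": 0,"y": 0.04,"z": 0,"rx": 0,"ry": 0,"rz": 0}]}}

```text
clock: 4.7
position: [0.5447, -0.0527, 0.0745]
ee_rot: [-1.561, 0.204, -0.213]
force: [-0.1, 0.2, -0.1]
width: 0.007
```

{"name": "move_arm", "arguments": {"series": [{"x": 0,"y": 0.04,"z": 0,"rx": 0,"ry": 0,"rz": 0}]}}

```text
clock: 4.82
position: [0.5447, -0.0526, 0.074]
ee_rot: [-1.561, 0.204, -0.213]
force: [-0.8, -0.1, -0.4]
width: 0.007
```

```bash
python3 -c "
from h import *
import cv2
cv2.imwrite('pics/side2.png',cv2.resize(arm.get_image('side')[150:240,200:330],None,fx=6,fy=6,interpolation=2))
print(arm.observe()['force'])
"
```

```text
[-0.37064499  0.72681446 -0.43777991]
```

View pics/side2.png

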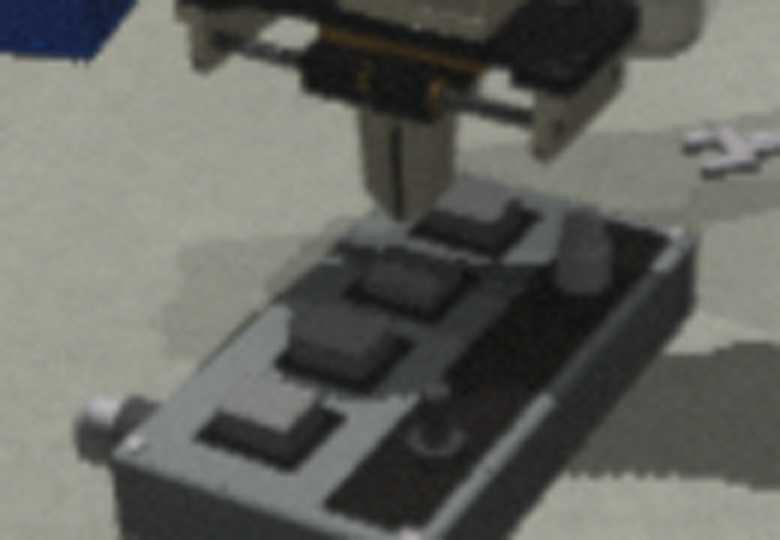

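```bash
python3 -c "
from h import *
import cv2
cv2.imwrite('pics/top2.png',cv2.resize(arm.get_image('top')[125:255,220:370],None,fx=5,fy=4.6,interpolation=2))
o=arm.observe();p=o['position'];R=Rn.from_rotvec(o['ee_rot']).as_matrix();print(R.round(3))
for s in(0,.019):
  for d in (-.019,0,.019):
    X=p+R[:,1]*s+R[:,0]*d
    print(s,d,X.round(4),((proj('side',X)-[199.6,149.6])*6).round(),((proj('top',X)-[219.6,124.6])*[5,4.6]).round())
"
```

```text
[[ 0.965  0.006  0.263]
 [-0.263 -0.001  0.965]
 [ 0.006 -1.     0.   ]]
0 -0.019 [ 0.5263 -0.0477  0.0739] [[448. 242.]] [[424. 333.]]
0 0 [ 0.5446 -0.0527  0.074 ] [[411. 231.]] [[434. 298.]]
0 0.019 [ 0.5629 -0.0576  0.0741] [[374. 221.]] [[444. 264.]]
0.019 -0.019 [ 0.5264 -0.0477  0.0549] [[449. 277.]] [[422. 336.]]
0.019 0 [ 0.5447 -0.0527  0.055 ] [[412. 266.]] [[432. 302.]]
0.019 0.019 [ 0.5631 -0.0577  0.0551] [[375. 256.]] [[442. 268.]]
```

View pics/top2.png

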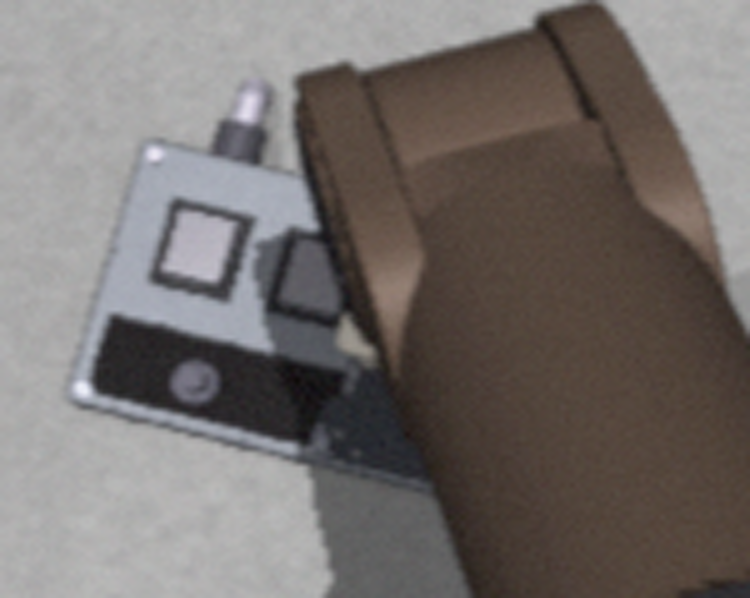

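```bash
python3 -c "
from h import *
import cv2
p=np.array([.1724,-.6003,.2129]);R=Rn.from_rotvec([-1.32790125,1.00158739,-0.99957614]).as_matrix()
a=cv2.imread('pics/side0.png')[20:110,360:460]
for s in(-.019,0,.019):
  for d in (-.055,0,.055):
    X=p+R[:,1]*s+R[:,0]*d
    print(s,d,((proj('side',X)-[359.6,19.6])*6).round())
cv2.imwrite('pics/s0g.png',cv2.resize(a,None,fx=6,fy=6,interpolation=2))
from scipy.optimize import least_squares
f=lambda X:np.r_[proj('top',X)[0]-[290.6,198.5],proj('side',X)[0]-[290.4,174.6]]
s=least_squares(f,[.45,-.03,.1]);print(s.x,s.fun)
"
```

```text
-0.019 -0.055 [[337. 382.]]
-0.019 0 [[305. 352.]]
-0.019 0.055 [[274. 324.]]
0 -0.055 [[332. 415.]]
0 0 [[300. 384.]]
0 0.055 [[270. 355.]]
0.019 -0.055 [[326. 448.]]
0.019 0 [[295. 416.]]
0.019 0.055 [[265. 386.]]
[ 0.49889825 -0.01728987  0.14358648] [ 1.4994728   7.84717268 -8.84407815 -0.59837292]
```

View pics/s0g.png

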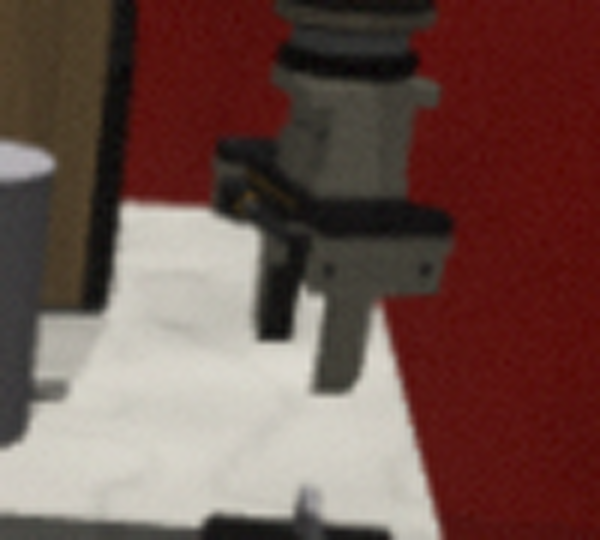

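```bash
python3 -c "
from h import *
import cv2
print('base',proj('side',[0,0,0.0]),proj('top',[0,0,0.0]))
a=cv2.imread('pics/side0.png')[95:175,270:370];b=cv2.imread('pics/top0.png')[180:240,430:500]
cv2.imwrite('pics/can.png',np.hstack([cv2.resize(a,(500,400),interpolation=2),cv2.resize(b,(300,400),interpolation=2)]))
"
```

```text
base [[475.77803873 248.35881197]] [[285.6554017 407.764068 ]]
```

View pics/can.png

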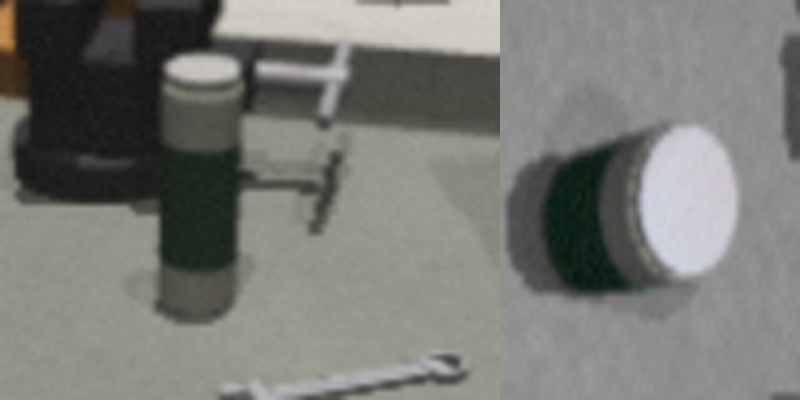

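```bash
python3 -c "
from h import *
s=least_squares(lambda q:(proj('top',[q[0],q[1],.17])[0]-[473.6,210]),[.5,-.45]).x
print(s,proj('side',[[*s,.17],[*s,0.]]))
import glob
print(arm.observe()['joints'])
"
```

```text
[ 0.48739031 -0.41351322] [[311.30365303 107.31445423]
 [309.82673394 153.62105539]]
[ 0.30492405  0.50493871 -0.41943628  1.8983093   0.28337575  0.79014403
 -0.53386402]
```

{"name": "move_arm", "arguments": {"series": [{"x": 0,"y": -6.2,"z": 0,"rx": 0,"ry": 0,"rz": 0},{"x": 0,"y": -6.2,"z": 0,"rx": 0,"ry": 0,"rz": 0},{"x": -2.9,"y": 0,"z": 4.5,"rx": 0,"ry": 0,"rz": 0},{"x": -2.9,"y": 0,"z": 4.5,"rx": 0,"ry": 0,"rz": 0},{"x": -2.9,"y": 0,"z": 4.5,"rx": 0,"ry": 0,"rz": 0},{"x": -2.9,"y": 0,"z": 4.5,"rx": 0,"ry": 0,"rz": 0},{"x": -2.9,"y": 0,"z": 4.5,"rx": 0,"ry": 0,"rz": 0},{"x": -2.9,"y": 0,"z": 4.5,"rx": 0,"ry": 0,"rz": 0},{"x": 0,"y": 0,"z": 0,"rx": 0,"ry": 0,"rz": 0}]}}

```text
clock: 6.05
position: [0.4456, 0.2628, 0.2024]
ee_rot: [-1.557, 0.204, -0.219]
force: [-0.3, 0.9, -0.4]
width: 0.004
```

```bash
python3 -c "
from h import *
import cv2
cv2.imwrite('pics/top3.png',arm.get_image('top'));cv2.imwrite('pics/side3.png',arm.get_image('side'))
o=arm.observe();p=o['position'];R=Rn.from_rotvec(o['ee_rot']).as_matrix();print(p,o['ee_rot'],R.round(3))
for s in(-.019,0,.019):
    X=p+R[:,1]*s
    print(s,X.round(4),proj('side',X).round(),proj('top',X).round())
"
```

```text
[0.44758908 0.25818533 0.20183798] [-1.55994409  0.2085713  -0.22368508] [[ 0.962  0.01   0.272]
 [-0.272 -0.001  0.962]
 [ 0.01  -1.     0.001]]
-0.019 [0.4474 0.2582 0.2208] [[276. 215.]] [[160. 229.]]
0 [0.4476 0.2582 0.2018] [[276. 224.]] [[162. 229.]]
0.019 [0.4478 0.2582 0.1828] [[276. 232.]] [[165. 229.]]
```

View pics/top3.png

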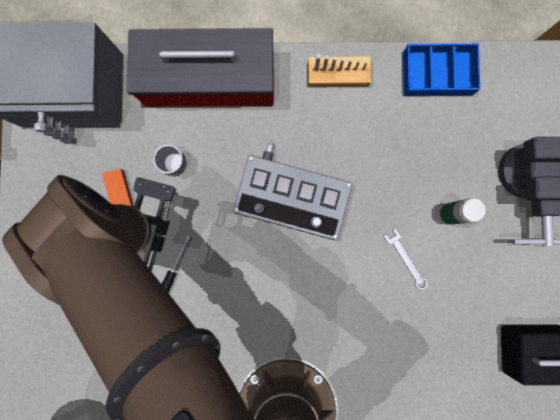

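View pics/side3.png

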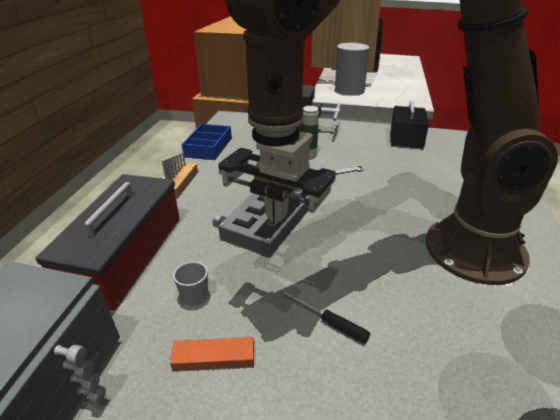

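```bash
python3 -c "
import cv2,numpy as np
a=cv2.imread('pics/top3.png')[170:280,120:210];b=cv2.imread('pics/side3.png')[140:250,220:330]
cv2.imwrite('pics/z3.png',cv2.convertScaleAbs(np.hstack([cv2.resize(a,(360,440),interpolation=2),cv2.resize(b,(440,440),interpolation=2)]),alpha=1.5))
"
```

```text
(no output)
```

View pics/z3.png

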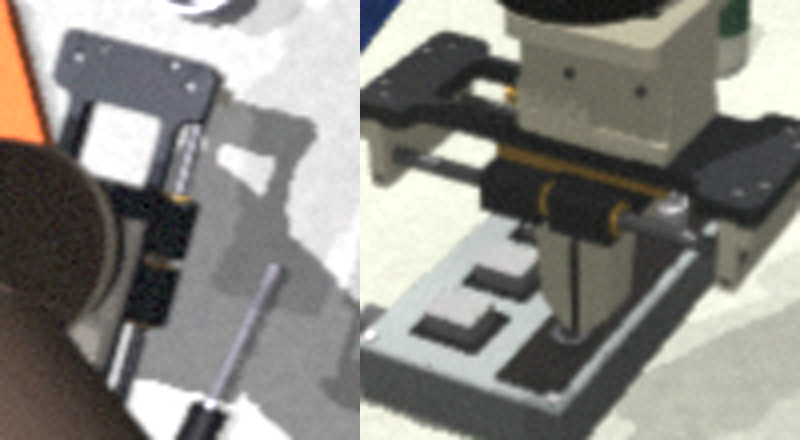

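```bash
python3 -c "
from h import *
def tri(t,s):
    r=least_squares(lambda X:np.r_[proj('top',X)[0]-t,proj('side',X)[0]-s],[.45,.26,.25]);return r.x.round(4),r.fun.round(1)
o=arm.observe();p=o['position'];R=Rn.from_rotvec(o['ee_rot']).as_matrix()
T=lambda u,v:np.array([120+u/4,170+v/4]);S=lambda u,v:np.array([220+(u-360)/4,140+v/4])
# seam top of carriers ; plate corner holes far end
for n,t,s in(('seam',T(158,262),S(548,195)),('far plate outer near corner',T(215,100),S(366,95)),('far plate outer far corner',T(65,35),S(425,35)),('far plate near-inner',T(220,75),S(360,85))):
    X,f=tri(t,s);print(n,X,f,'tool',(R.T@(X-p)).round(4))
"
```

```text
seam [0.4507 0.2476 0.2698] [-1.7 -8.6  7.9  0.6] tool [ 0.0065 -0.0679 -0.0093]
far plate outer near corner [0.5354 0.2174 0.2924] [ -3.3 -12.5  12.4   1.7] tool [ 0.0964 -0.0897 -0.0153]
far plate outer far corner [0.5235 0.2596 0.3504] [ 1.7  6.3 -6.1 -0.9] tool [ 0.0741 -0.1478  0.0222]
far plate near-inner [0.5431 0.2135 0.2951] [ -2.8 -10.5  10.4   1.5] tool [ 0.1049 -0.0923 -0.0169]
```

```bash
python3 -c "
from h import *
def tri(t,s):
    r=least_squares(lambda X:np.r_[proj('top',X)[0]-t,proj('side',X)[0]-s],[.45,.26,.25]);return r.x.round(4),r.fun.round(1)
o=arm.observe();p=o['position'];R=Rn.from_rotvec(o['ee_rot']).as_matrix()
T=lambda u,v:np.array([120+u/4,170+v/4]);S=lambda u,v:np.array([220+(u-360)/4,140+v/4])
for n,t,s in(('+x+y',T(65,30),S(362,92)),('+x-y',T(220,72),S(425,33))):
    X,f=tri(t,s);print(n,X,f,'tool',(R.T@(X-p)).round(4))
"
```

```text
+x+y [0.5396 0.2713 0.3262] [ 0.1  0.5 -0.5 -0.1] tool [ 0.0862 -0.1235  0.0378]
+x-y [0.5273 0.2027 0.3203] [-0.8 -3.1  3.2  0.4] tool [ 0.0929 -0.1176 -0.0316]
```

```bash
python3 -c "
from h import *
plan(.559,.005,.12,6)"
```

```text
pos [0.4476 0.2582 0.2018] F [ 0.81 -0.37  0.46] w 0.002344992894335154 clk 6.15
{'x': 2.92, 'y': 1.39, 'z': -3.56, 'rx': -0.0, 'ry': -0.001, 'rz': 0.002}
{'x': 2.92, 'y': 1.38, 'z': -3.56, 'rx': -0.0, 'ry': -0.001, 'rz': 0.002}
{'x': 2.92, 'y': 1.38, 'z': -3.56, 'rx': -0.0, 'ry': -0.001, 'rz': 0.002}
{'x': 2.91, 'y': 1.38, 'z': -3.57, 'rx': -0.0, 'ry': -0.001, 'rz': 0.002}
{'x': 2.91, 'y': 1.37, 'z': -3.57, 'rx': -0.0, 'ry': -0.001, 'rz': 0.002}
{'x': 2.91, 'y': 1.37, 'z': -3.57, 'rx': -0.0, 'ry': -0.001, 'rz': 0.002}
```

{"name": "move_arm", "arguments": {"series": [{"x": 2.9,"y": 0,"z": -3.6,"rx": 0,"ry": 0,"rz": 0},{"x": 2.9,"y": 0,"z": -3.6,"rx": 0,"ry": 0,"rz": 0},{"x": 2.9,"y": 0,"z": -3.6,"rx": 0,"ry": 0,"rz": 0},{"x": 2.9,"y": 0,"z": -3.6,"rx": 0,"ry": 0,"rz": 0},{"x": 2.9,"y": 0,"z": -3.6,"rx": 0,"ry": 0,"rz": 0},{"x": 2.9,"y": 0,"z": -3.6,"rx": 0,"ry": 0,"rz": 0},{"x": 0,"y": 4,"z": 0,"rx": 0,"ry": 0,"rz": 0},{"x": 0,"y": 4,"z": 0,"rx": 0,"ry": 0,"rz": 0},{"x": 0,"y": 0,"z": 0,"rx": 0,"ry": 0,"rz": 0}]}}

```text
clock: 7.28
position: [0.5605, -0.0269, 0.1215]
ee_rot: [-1.565, 0.227, -0.245]
force: [0.1, -0.6, 0.3]
width: 0.001
```

```bash
python3 -c "
from h import *
plan(.558,.005,.085,2)"
```

```text
pos [ 0.5605 -0.0269  0.1215] F [ 0.08 -0.58  0.32] w 0.0013450039998359337 clk 7.275
{'x': -0.61, 'y': 1.81, 'z': 1.5, 'rx': 0.003, 'ry': -0.016, 'rz': 0.006}
{'x': -0.58, 'y': 1.82, 'z': 1.5, 'rx': 0.003, 'ry': -0.016, 'rz': 0.006}
```

{"name": "move_arm", "arguments": {"series": [{"x": -0.6,"y": 1.0,"z": 1.5,"rx": 0,"ry": -0.016,"rz": 0},{"x": -0.6,"y": 1.0,"z": 1.5,"rx": 0,"ry": -0.016,"rz": 0},{"x": 0,"y": 1.0,"z": 0,"rx": 0,"ry": 0,"rz": 0},{"x": 0,"y": 0,"z": 0,"rx": 0,"ry": 0,"rz": 0}]}}

```text
clock: 7.78
position: [0.5596, 0.0079, 0.093]
ee_rot: [-1.567, 0.196, -0.222]
force: [-0.5, -0.1, 0.1]
width: 0.0
```

```bash
python3 -c "
from h import *
plan(.558,.005,.07,2)
import cv2
cv2.imwrite('pics/side4.png',cv2.resize(arm.get_image('side')[150:240,200:330],None,fx=6,fy=6,interpolation=2))"
```

```text
pos [0.5596 0.0079 0.093 ] F [-0.52 -0.12  0.11] w 0.00028390479780088246 clk 7.775
{'x': -0.06, 'y': 1.15, 'z': -0.16, 'rx': 0.002, 'ry': 0.001, 'rz': 0.008}
{'x': -0.05, 'y': 1.15, 'z': -0.16, 'rx': 0.002, 'ry': 0.001, 'rz': 0.008}
```

View pics/side4.png

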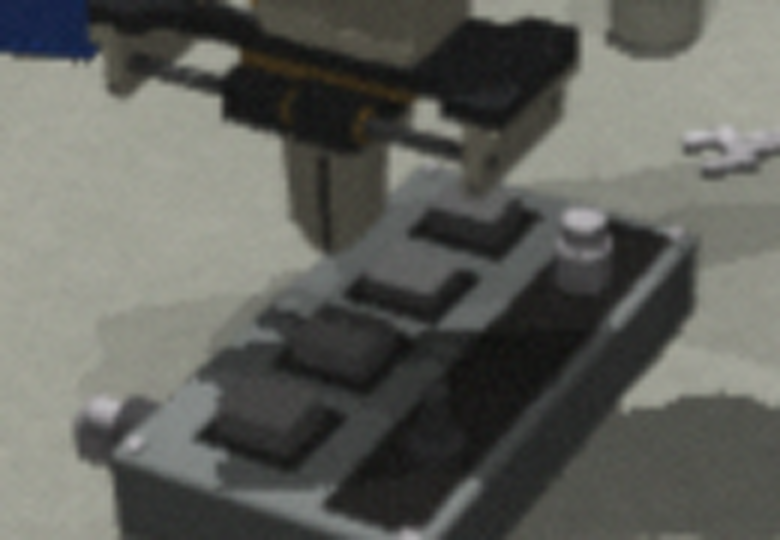

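{"name": "move_arm", "arguments": {"series": [{"x": -0.1,"y": 1.0,"z": -0.3,"rx": 0,"ry": 0,"rz": 0.015},{"x": 0,"y": 0.8,"z": 0,"rx": 0,"ry": 0,"rz": 0},{"x": 0,"y": 0,"z": 0,"rx": 0,"ry": 0,"rz": 0}]}}

```text
clock: 8.2
position: [0.5587, 0.0043, 0.0746]
ee_rot: [-1.565, 0.209, -0.211]
force: [-0.0, 0.0, -0.1]
width: 0.009
```

```bash
python3 -c "
from h import *
plan(.558,.005,.06,1)"
```

```text
pos [0.5587 0.0043 0.0746] F [-0.    0.03 -0.14] w 0.008620214332186609 clk 8.2
{'x': -0.09, 'y': 1.46, 'z': 0.06, 'rx': 0.004, 'ry': 0.001, 'rz': 0.002}
```

{"name": "move_arm", "arguments": {"series": [{"x": 0,"y": 0.2,"z": 0,"rx": 0,"ry": 0,"rz": 0},{"x": 0,"y": 0.2,"z": 0,"rx": 0,"ry": 0,"rz": 0}]}}

```text
clock: 8.45
position: [0.5589, 0.004, 0.0705]
ee_rot: [-1.565, 0.209, -0.212]
force: [1.0, -0.0, 0.1]
width: 0.008
```

{"name": "move_arm", "arguments": {"series": [{"x": 0,"y": 0.15,"z": 0,"rx": 0,"ry": 0,"rz": 0}]}}

```text
clock: 8.57
position: [0.559, 0.004, 0.069]
ee_rot: [-1.565, 0.208, -0.212]
force: [-0.0, -0.3, 0.4]
width: 0.008
```

{"name": "move_arm", "arguments": {"series": [{"x": 0,"y": 0.15,"z": 0,"rx": 0,"ry": 0,"rz": 0}]}}

```text
clock: 8.7
position: [0.559, 0.0041, 0.0675]
ee_rot: [-1.565, 0.208, -0.212]
force: [0.3, -0.4, 0.4]
width: -0.001
```

{"name": "move_arm", "arguments": {"series": [{"x": 0,"y": 0.15,"z": 0,"rx": 0,"ry": 0,"rz": 0}]}}

```text
clock: 8.82
position: [0.5591, 0.0041, 0.066]
ee_rot: [-1.565, 0.208, -0.212]
force: [0.3, -0.0, 0.1]
width: 0.007
```

```bash
python3 -c "
from h import *
plan(.558,.005,.06,1)
import cv2
cv2.imwrite('pics/side5.png',cv2.resize(arm.get_image('side')[150:240,200:330],None,fx=6,fy=6,interpolation=2))"
```

```text
pos [0.5591 0.0041 0.066 ] F [ 0.35 -0.05  0.11] w 0.0069299883673891215 clk 8.825
{'x': -0.13, 'y': 0.6, 'z': 0.06, 'rx': 0.004, 'ry': 0.0, 'rz': 0.003}
```

View pics/side5.png

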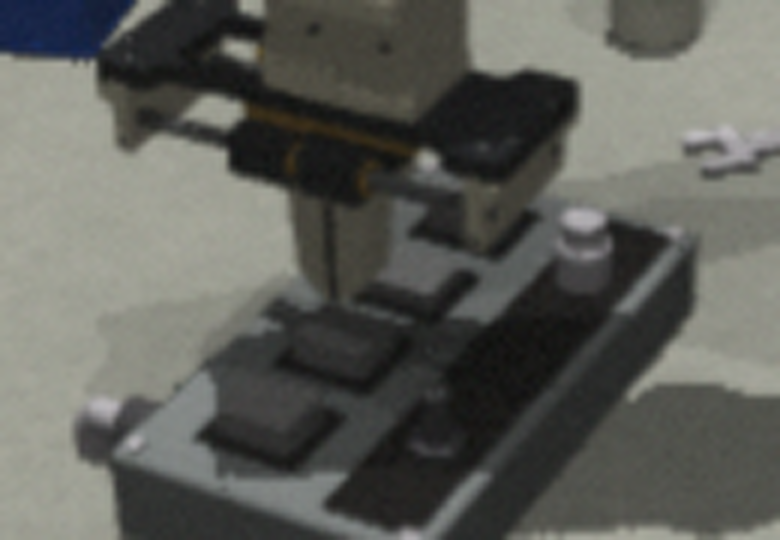

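{"name": "move_arm", "arguments": {"series": [{"x": -0.1,"y": 0.5,"z": 0,"rx": 0,"ry": 0,"rz": 0},{"x": 0,"y": 0.3,"z": 0,"rx": 0,"ry": 0,"rz": 0}]}}

```text
clock: 9.12
position: [0.5581, 0.0044, 0.0575]
ee_rot: [-1.565, 0.208, -0.212]
force: [-0.2, 0.3, -0.4]
width: 0.006
```

{"name": "move_arm", "arguments": {"series": [{"x": 0,"y": 0.15,"z": 0,"rx": 0,"ry": 0,"rz": 0}]}}

```text
clock: 9.25
position: [0.5579, 0.0044, 0.0556]
ee_rot: [-1.565, 0.208, -0.212]
force: [-0.1, -0.3, -0.5]
width: 0.002
```

{"name": "move_arm", "arguments": {"series": [{"x": 0,"y": 0.1,"z": 0,"rx": 0,"ry": 0,"rz": 0}]}}

```text
clock: 9.38
position: [0.5579, 0.0044, 0.0545]
ee_rot: [-1.565, 0.208, -0.212]
force: [-0.3, 0.6, -0.1]
width: 0.005
```

{"name": "move_arm", "arguments": {"series": [{"x": 0,"y": 0.1,"z": 0,"rx": 0,"ry": 0,"rz": 0}]}}

```text
clock: 9.5
position: [0.5579, 0.0044, 0.0534]
ee_rot: [-1.565, 0.208, -0.212]
force: [0.6, -0.3, -0.3]
width: 0.005
```

```bash
python3 -c "
from h import *
plan(.558,.005,.05,1)
import cv2
cv2.imwrite('pics/side6.png',cv2.resize(arm.get_image('side')[150:240,200:330],None,fx=6,fy=6,interpolation=2))"
```

```text
pos [0.5579 0.0044 0.0534] F [ 0.65 -0.27 -0.33] w 0.004758495801881809 clk 9.5
{'x': -0.01, 'y': 0.34, 'z': 0.06, 'rx': 0.004, 'ry': 0.001, 'rz': 0.003}
```

View pics/side6.png

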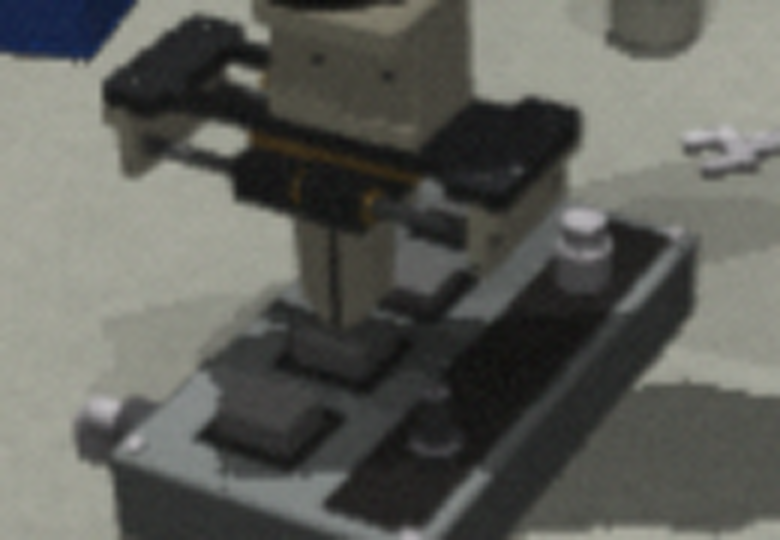

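{"name": "move_arm", "arguments": {"series": [{"x": 0,"y": 0.1,"z": 0,"rx": 0,"ry": 0,"rz": 0}]}}

```text
clock: 9.68
position: [0.5579, 0.0044, 0.0524]
ee_rot: [-1.565, 0.208, -0.212]
force: [0.6, -0.6, -1.0]
width: 0.005
```

{"name": "move_arm", "arguments": {"series": [{"x": 0,"y": 0.08,"z": 0,"rx": 0,"ry": 0,"rz": 0}]}}

```text
clock: 9.8
position: [0.558, 0.0043, 0.0515]
ee_rot: [-1.565, 0.208, -0.212]
force: [0.2, -1.1, -0.3]
width: 0.003
```

{"name": "move_arm", "arguments": {"series": [{"x": 0,"y": 0.06,"z": 0,"rx": 0,"ry": 0,"rz": 0}]}}

```text
clock: 9.93
position: [0.558, 0.0043, 0.0509]
ee_rot: [-1.565, 0.208, -0.212]
force: [0.4, -0.4, 0.3]
width: 0.005
```

{"name": "move_arm", "arguments": {"series": [{"x": 0,"y": 0.06,"z": 0,"rx": 0,"ry": 0,"rz": 0}]}}

```text
clock: 10.05
position: [0.558, 0.0043, 0.0503]
ee_rot: [-1.565, 0.208, -0.212]
force: [0.1, -0.4, 0.1]
width: 0.002
```

{"name": "move_arm", "arguments": {"series": [{"x": 0,"y": 0.06,"z": 0,"rx": 0,"ry": 0,"rz": 0}]}}

```text
clock: 10.18
position: [0.5581, 0.0043, 0.0497]
ee_rot: [-1.565, 0.208, -0.212]
force: [-0.8, -0.3, 0.5]
width: 0.005
```

{"name": "move_arm", "arguments": {"series": [{"x": 0,"y": 0.05,"z": 0,"rx": 0,"ry": 0,"rz": 0}]}}

```text
clock: 10.3
position: [0.558, 0.0043, 0.0491]
ee_rot: [-1.565, 0.208, -0.212]
force: [-0.8, -0.0, -0.6]
width: 0.004
```

{"name": "move_arm", "arguments": {"series": [{"x": 0,"y": 0.05,"z": 0,"rx": 0,"ry": 0,"rz": 0}]}}

```text
clock: 10.42
position: [0.558, 0.0043, 0.0486]
ee_rot: [-1.565, 0.208, -0.212]
force: [-0.0, -0.2, 0.4]
width: 0.007
```

```bash
python3 -c "
from h import *
plan(.558,.005,.05,1)
import cv2
cv2.imwrite('pics/side7.png',cv2.resize(arm.get_image('side')[150:240,200:330],None,fx=6,fy=6,interpolation=2))"
```

```text
pos [0.558  0.0043 0.0486] F [-0.04 -0.19  0.41] w 0.007157518123981475 clk 10.425
{'x': -0.02, 'y': -0.14, 'z': 0.06, 'rx': 0.004, 'ry': 0.001, 'rz': 0.003}
```

View pics/side7.png

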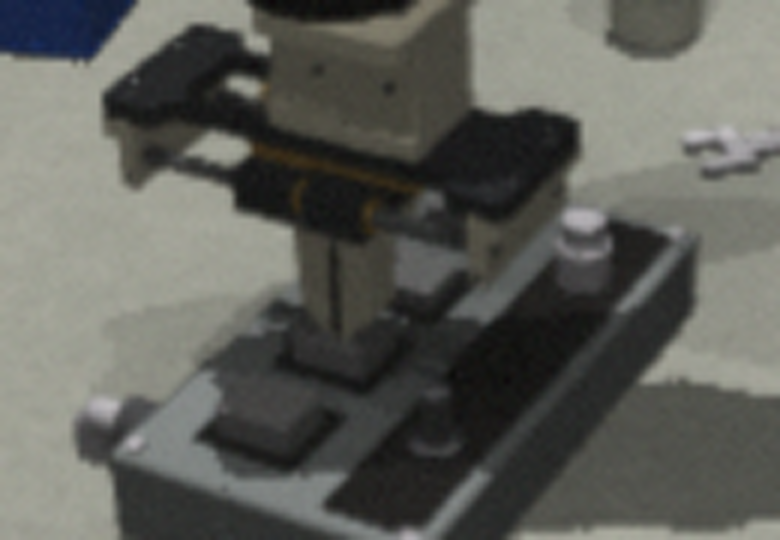

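{"name": "move_arm", "arguments": {"series": [{"x": 0,"y": 0.06,"z": 0,"rx": 0,"ry": 0,"rz": 0}]}}

```text
clock: 10.6
position: [0.558, 0.0043, 0.048]
ee_rot: [-1.565, 0.208, -0.212]
force: [-1.0, 0.1, 2.8]
width: 0.004
```

{"name": "move_arm", "arguments": {"series": [{"x": 0,"y": 0.06,"z": 0,"rx": 0,"ry": 0,"rz": 0}]}}

```text
clock: 10.72
position: [0.558, 0.0043, 0.0475]
ee_rot: [-1.565, 0.208, -0.212]
force: [-0.9, 0.4, 2.5]
width: 0.01
```

{"name": "move_arm", "arguments": {"series": [{"x": 0,"y": 0.06,"z": 0,"rx": 0,"ry": 0,"rz": 0}]}}

```text
clock: 10.85
position: [0.558, 0.0043, 0.047]
ee_rot: [-1.565, 0.208, -0.212]
force: [-1.1, -0.5, 3.3]
width: 0.011
```

{"name": "move_arm", "arguments": {"series": [{"x": 0,"y": 0.06,"z": 0,"rx": 0,"ry": 0,"rz": 0}]}}

```text
clock: 10.98
position: [0.558, 0.0043, 0.0464]
ee_rot: [-1.565, 0.208, -0.212]
force: [-0.3, 0.1, 2.7]
width: 0.005
```

{"name": "move_arm", "arguments": {"series": [{"x": 0,"y": -1.5,"z": 0,"rx": 0,"ry": 0,"rz": 0},{"x": 0,"y": -1.5,"z": 0,"rx": 0,"ry": 0,"rz": 0},{"x": 0,"y": 0,"z": -2,"rx": 0,"ry": 0,"rz": 0},{"x": 0,"y": 0,"z": -2,"rx": 0,"ry": 0,"rz": 0},{"x": 0,"y": 0,"z": -1.5,"rx": 0,"ry": 0,"rz": 0},{"x": 0,"y": 0,"z": 0,"rx": 0,"ry": 0,"rz": 0}]}}

```text
clock: 11.72
position: [0.542, -0.0545, 0.0788]
ee_rot: [-1.566, 0.21, -0.214]
force: [0.2, 0.5, 0.1]
width: 0.001
```

```bash
python3 -c "
from h import *
plan(.5425,-.0535,.055,1)
import cv2
cv2.imwrite('pics/side8.png',cv2.resize(arm.get_image('side')[150:240,200:330],None,fx=6,fy=6,interpolation=2))"
```

```text
pos [ 0.542  -0.0545  0.0788] F [0.19 0.46 0.06] w 0.0008974341998027246 clk 11.725
{'x': 0.02, 'y': 2.37, 'z': 0.13, 'rx': 0.006, 'ry': -0.002, 'rz': 0.003}
```

View pics/side8.png

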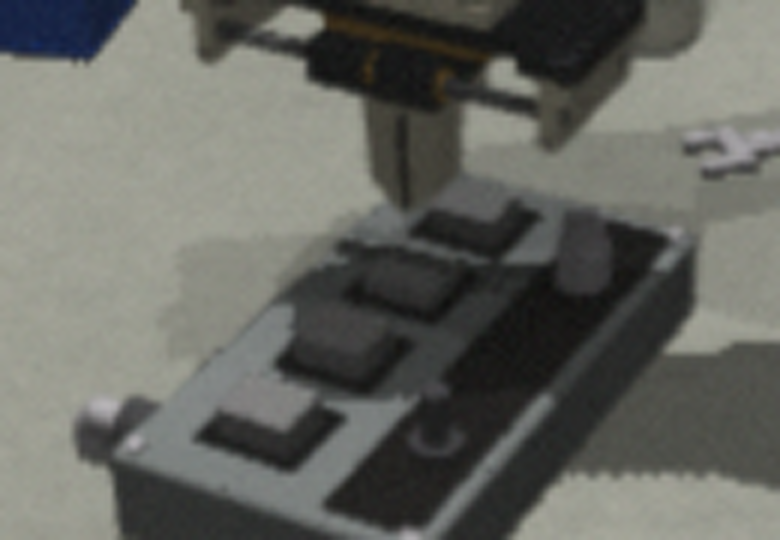

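{"name": "move_arm", "arguments": {"series": [{"x": 0,"y": 1.2,"z": 0.1,"rx": 0,"ry": 0,"rz": 0},{"x": 0,"y": 1.2,"z": 0,"rx": 0,"ry": 0,"rz": 0},{"x": 0,"y": 0,"z": 0,"rx": 0,"ry": 0,"rz": 0}]}}

```text
clock: 12.15
position: [0.5424, -0.0508, 0.0523]
ee_rot: [-1.565, 0.208, -0.211]
force: [-0.0, -0.1, -0.1]
width: 0.005
```

```bash
python3 -c "
from h import *
plan(.5425,-.0535,.049,1)"
```

```text
pos [ 0.5424 -0.0508  0.0523] F [-0.04 -0.11 -0.14] w 0.004896456574259988 clk 12.15
{'x': 0.08, 'y': 0.33, 'z': -0.25, 'rx': 0.004, 'ry': 0.001, 'rz': 0.002}
```

{"name": "move_arm", "arguments": {"series": [{"x": 0,"y": 0.3,"z": -0.1,"rx": 0,"ry": 0,"rz": 0}]}}

```text
clock: 12.28
position: [0.5423, -0.0512, 0.0491]
ee_rot: [-1.565, 0.208, -0.21]
force: [0.1, 0.3, 0.3]
width: 0.006
```

{"name": "move_arm", "arguments": {"series": [{"x": 0,"y": 0.1,"z": 0,"rx": 0,"ry": 0,"rz": 0}]}}

```text
clock: 12.4
position: [0.5422, -0.0511, 0.0479]
ee_rot: [-1.565, 0.208, -0.21]
force: [0.3, -0.8, 0.3]
width: 0.007
```

{"name": "move_arm", "arguments": {"series": [{"x": 0,"y": 0.1,"z": 0,"rx": 0,"ry": 0,"rz": 0}]}}

```text
clock: 12.52
position: [0.5424, -0.0511, 0.047]
ee_rot: [-1.565, 0.207, -0.21]
force: [0.3, -0.6, -0.0]
width: 0.004
```

{"name": "move_arm", "arguments": {"series": [{"x": 0,"y": 0.1,"z": 0,"rx": 0,"ry": 0,"rz": 0}]}}

```text
clock: 12.65
position: [0.5425, -0.0511, 0.0461]
ee_rot: [-1.565, 0.207, -0.21]
force: [0.2, -0.6, 0.3]
width: 0.007
```

{"name": "move_arm", "arguments": {"series": [{"x": 0,"y": 0.1,"z": 0,"rx": 0,"ry": 0,"rz": 0}]}}

```text
clock: 12.78
position: [0.5426, -0.0511, 0.0452]
ee_rot: [-1.565, 0.207, -0.211]
force: [-0.0, -0.8, -0.2]
width: 0.004
```

{"name": "move_arm", "arguments": {"series": [{"x": 0,"y": 0.1,"z": 0,"rx": 0,"ry": 0,"rz": 0}]}}

```text
clock: 12.9
position: [0.5427, -0.0511, 0.0442]
ee_rot: [-1.565, 0.207, -0.211]
force: [0.7, -0.8, -0.2]
width: 0.003
```

Key C sits about 4 mm lower than its neighbour, so it is the latched one. I'm pressing it to the bottom.

{"name": "move_arm", "arguments": {"series": [{"x": 0,"y": 0.1,"z": 0,"rx": 0,"ry": 0,"rz": 0}]}}

```text
clock: 13.02
position: [0.5427, -0.0511, 0.0433]
ee_rot: [-1.565, 0.207, -0.211]
force: [-1.6, 0.0, 3.3]
width: 0.003
```

{"name": "move_arm", "arguments": {"series": [{"x": 0,"y": 0.15,"z": 0,"rx": 0,"ry": 0,"rz": 0}]}}

```text
clock: 13.15
position: [0.5427, -0.0511, 0.0419]
ee_rot: [-1.565, 0.207, -0.211]
force: [-0.8, 0.7, 4.8]
width: 0.004
```

{"name": "move_arm", "arguments": {"series": [{"x": 0,"y": 0.15,"z": 0,"rx": 0,"ry": 0,"rz": 0}]}}

```text
clock: 13.28
position: [0.5427, -0.0512, 0.0405]
ee_rot: [-1.565, 0.207, -0.211]
force: [-1.8, 0.9, 5.1]
width: 0.007
```

{"name": "move_arm", "arguments": {"series": [{"x": 0,"y": 0.1,"z": 0,"rx": 0,"ry": 0,"rz": 0}]}}

```text
clock: 13.4
position: [0.5427, -0.0511, 0.0396]
ee_rot: [-1.565, 0.207, -0.211]
force: [-1.1, -0.2, 5.0]
width: 0.003
```

{"name": "move_arm", "arguments": {"series": [{"x": 0,"y": 0.1,"z": 0,"rx": 0,"ry": 0,"rz": 0}]}}

```text
clock: 13.52
position: [0.5428, -0.0511, 0.039]
ee_rot: [-1.565, 0.206, -0.211]
force: [-5.7, -0.4, 19.4]
width: -0.002
```

{"name": "move_arm", "arguments": {"series": [{"x": 0,"y": 0.1,"z": 0,"rx": 0,"ry": 0,"rz": 0}]}}

```text
clock: 13.65
position: [0.5428, -0.0511, 0.039]
ee_rot: [-1.566, 0.206, -0.212]
force: [-7.6, -0.3, 22.1]
width: 0.005
```

{"name": "move_arm", "arguments": {"series": [{"x": 0,"y": -0.3,"z": 0,"rx": 0,"ry": 0,"rz": 0},{"x": 0,"y": -0.35,"z": 0,"rx": 0,"ry": 0,"rz": 0},{"x": 0,"y": 0,"z": 0,"rx": 0,"ry": 0,"rz": 0}]}}

```text
clock: 14.02
position: [0.5428, -0.0512, 0.0459]
ee_rot: [-1.566, 0.206, -0.212]
force: [-0.9, -0.4, 2.5]
width: 0.006
```

{"name": "move_arm", "arguments": {"series": [{"x": 0,"y": -2,"z": 0,"rx": 0,"ry": 0,"rz": 0},{"x": 0,"y": -3,"z": 0,"rx": 0,"ry": 0,"rz": 0},{"x": 0,"y": -6,"z": 0,"rx": 0,"ry": 0,"rz": 0},{"x": -2.9,"y": 0,"z": 4.5,"rx": 0,"ry": 0,"rz": 0},{"x": -2.9,"y": 0,"z": 4.5,"rx": 0,"ry": 0,"rz": 0},{"x": -2.9,"y": 0,"z": 4.5,"rx": 0,"ry": 0,"rz": 0},{"x": -2.9,"y": 0,"z": 4.5,"rx": 0,"ry": 0,"rz": 0},{"x": -2.9,"y": 0,"z": 4.5,"rx": 0,"ry": 0,"rz": 0},{"x": -2.9,"y": -1,"z": 4.5,"rx": 0,"ry": 0,"rz": 0},{"x": 0,"y": -5,"z": 0,"rx": 0,"ry": 0,"rz": 0},{"x": 0,"y": -5,"z": 0,"rx": 0,"ry": 0,"rz": 0},{"x": 0,"y": 0,"z": 0,"rx": 0,"ry": 0,"rz": 0}]}}

```text
clock: 15.52
position: [0.4436, 0.2663, 0.2666]
ee_rot: [-1.562, 0.208, -0.211]
force: [0.6, 0.2, -0.2]
width: 0.002
```

```bash
python3 -c "
import cv2,numpy as np
from h import *
a=arm.get_image('side');cv2.imwrite('pics/side9.png',a);cv2.imwrite('pics/top9.png',arm.get_image('top'))
r=[a[200:232,228:262],a[188:220,241:275],a[177:209,253:287],a[166:198,263:297]]
z=[cv2.convertScaleAbs(cv2.resize(i,None,fx=11,fy=9.0,interpolation=2),alpha=1.6) for i in r]
cv2.imwrite('pics/keys9.png',np.vstack([np.hstack(z[:2]),np.hstack(z[2:])]))
print(arm.observe()['position'],arm.observe()['clock'])"
```

```text
[0.44246466 0.2642552  0.26306575] 15.625
```

View pics/keys9.png

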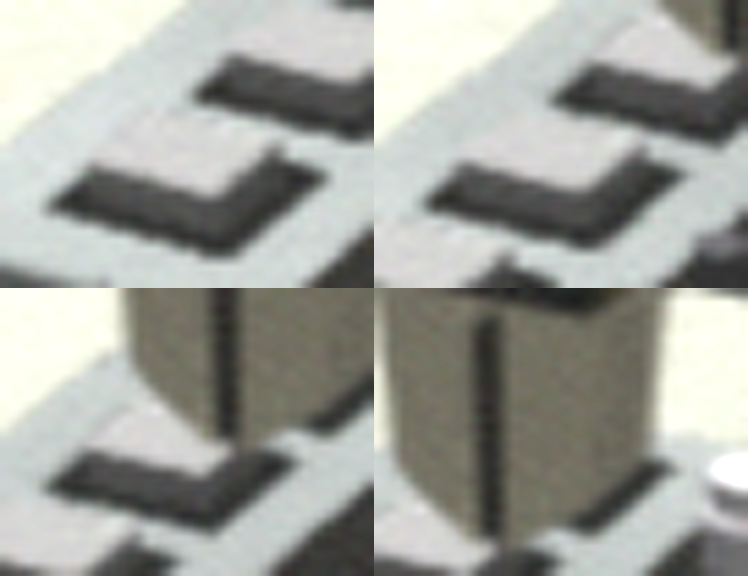

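View pics/side9.png

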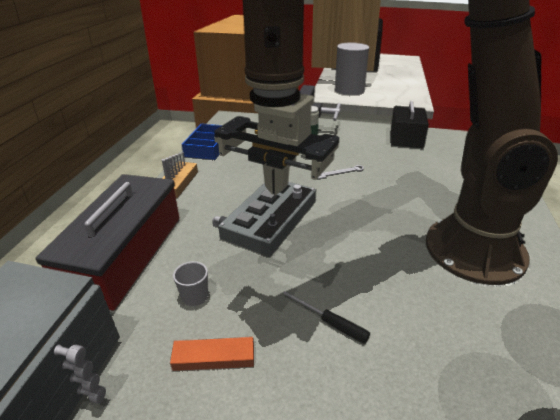

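View pics/top9.png

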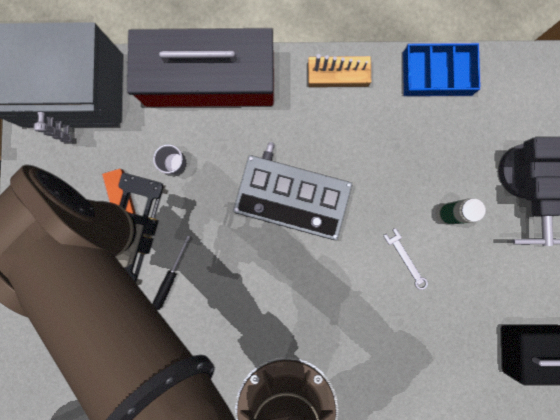

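The enlarged crop shows the third key's top face at row 472, up from 485, with a dark side as tall as its neighbours'. The socket, bolt and everything else are where they were at the start.

```bash
python3 -c "
from cell import arm
print(arm.sign_off())"
```

```text
the job is handed in; nothing more can be done
None
```

The latched key was the third one counting from the console's +y end (console y = -30 mm). I pressed it to the bottom stop with the closed fingertips, it released, and I handed the job in at about 15.6 s.

- **Finding it:** The first side picture showed this key slightly lower than the others. I then tapped it and one neighbour (y = +30 mm). The tip met the neighbour at a TCP reading of about 48 mm and this key at about 43.5 mm, which matches the 4.5 mm latched depth.
- **Pressing it:** The force was about 5 N through the travel, then 22 N at the stop, 9 mm below the height of an up key.
- **Release check:** On the way up the key still pushed with 2.5 N, 2.4 mm above its latched height. In the last side picture it stands as high as its neighbours. The far key at y = -90 mm was mostly hidden by the fingers in that picture; I never touched it.
- **Neighbour tap:** That tap went a little further than I meant, about 2 mm down at roughly 3 N. It stayed well short of the latch depth, and the last picture shows that key up.
- **Disagreement:** The fingertips were about 30 mm higher than the TCP reading plus the stated 19 mm tip length implied. This showed in the side camera and again at contact. I did not find the cause, so I relied on contact force and relative heights instead.
- **Bystanders:** The last pictures show none of the things lying around moved, and the arm ended clear of everything.

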